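# Find the sound hand throttle and hold it in

## Robot

A 6-joint arm with a two-finger parallel gripper is mounted at the origin on the work surface. World frame = base frame: x ahead of the robot, y to its left, z up, the work surface at z = 0. Lengths are in mm, angles in rad, forces in N, time in s.
With the tool pointing down it reaches from about 275 to 750 mm from the base axis. Payload 10.2 kg.
Tool frame: the origin (TCP) lies on the centre line of the jaws, within the pads' length; the fingertips stand 11 mm ahead of it and the grasp point (between the pads) lies 8 mm behind it; z points along the fingers, y is the direction in which the jaws open and shut (so a half turn about z gives the same grasp; the last joint's range is limited). The gripper opens to 88 mm and grips with 3 to 60 N. Pads are 18 mm wide; open, the fingers measure 123 mm over their backs; the gripper's body (75 mm by 187 mm) begins 45 mm behind the grasp point.
Start: joints at [-1.546, 0.313, 1.498, -0, 1.331, -0.223], TCP at [128.754, -508.973, 249.72] pointing down, gripper open.
Joint ranges: [-2.94, 2.94], [-0.97, 2.17], [0.19, 2.56], [-1.23, 4.37], [0.02, 3.11], [-2.88, 2.88]. Speed limits (rad/s): [2.39, 2.39, 3.01, 3.14, 3.14, 3.14].

## Interface

Orientations are given as a unit quaternion [x, y, z, w].
In Python, from plant import monitor, eyes, robot gives the robot as it stands. The module is installed in compiled form; this text tells all that it offers.
- The arm moves only by the shell command python3 -m jog 'ROWS' [FORCE]. ROWS is a JSON object of lists of equal length, an entry for each row: "travel": the shift along the tool's x, y, z in units of 40 mm (1.0 is 40 mm), a list of three; "delta_rot": the turn, a rotation vector about the tool's x, y, z in units of 6 degrees (1.0 is 6 degrees), a list of three; "hand": the closure, from -1 (fully open) to 1 (shut), so that 0 is half open. In form: {"travel": [[dx, dy, dz], ...], "delta_rot": [[ax, ay, az], ...], "hand": [hand, ...]}. A call has 1 to 20 rows; each row shifts and turns the commanded pose from where the row before left it, along the tool's axes as they then stand; what a row does not reach is not made up. A row lasts 1/10 s, in which the tool goes at most 50 mm and 8.59 degrees, less where a joint would pass 70% of its speed; a pose out of reach is approached as far as the arm can. A call is refused whole if a number of a shift passes 1 or a number of a turn 1, either way. A call with a gripper value outside its range is refused whole. The fingers move at their own pace and stop on an object; FORCE is the grip in N (left out, the last holds). Time passes only in rows, so rows that do not move let the fingers close. It gives the time, the measured TCP pose, the force and the opening at its end, in the units of the state.
- monitor.get_state(): the state, without advancing time (a new reading comes with each control period).
- eyes.get_image(name): name is "scene" or "side" or "wrist"; returns the picture (384x512x3 uint8, red, green, blue); there is no depth.
- eyes.calibration(name): a dict with "vertical_fov" (degrees; the focal length in pixels is half the picture's height over the tangent of half this angle, whatever the lens; pixels are square), "cx", "cy" (the principal point, pixels), "T" (4x4, takes a point from camera to world coordinates). Camera axes: x right, y down, z forward; pixel columns grow to the right and rows downward; lengths in mm; the calibration is good to about 2 mm. A picture is of the moment at which its call begins: read the wrist's pose just before it. calibration takes no time and is no camera call; for the wrist camera it gives the pose at the moment of the call.
- robot.close_job(): hands the job in, once; it reports no verdict.
The state is a dict: "time": time; "q": joint angles; "joint_velocities": joint speeds; "tau": joint torques, N m; "tool_pos": TCP position; "eef_rot": TCP orientation; "force": force on the tool from outside, world axes, zero at the start; "ft_torque": the same for the moment, N m; "finger_gap": finger opening in mm.
Only numpy, scipy, OpenCV 4.12 (cv2) and the standard library are available. Lean on these libraries where they do the work, as an engineer would, in place of code of your own. Each camera call takes 0.05 s, during which the arm holds its last target.

## Task

Check the two hand throttles: pressing with the backs or outside of your fingers, push the lever on the left (the robot's left) fully in to its stop for a moment and let it spring right out again, then push the lever on the right fully in to its stop. One lever stops short of its bar and the other runs onto its bar; finish while still holding the one that stops short fully in against its stop, with the other one let out. Only push: never pinch or force a lever, don't press on the bars, and leave everything else where it is.

Things in the scene. Friction and masses are not known exactly. Their poses are not given: they have to be found in the camera images.
- throttle_a: one of two look-alike hand throttles bolted to the table: grey plate 110 (x) x 210 (y) x 12 mm, 102 mm posts at y = +-92, x = 25 mm, a grip bar between them and, on the robot's side of it, an aluminium lever like a brake lever; 110 mm high in all. Origin: centre of the plate's underside; x points away from the robot, y left. Turned up to 0.3 rad. Left-hand one: world y > 0; may be a or b
- bar_a (a point): its fixed black rubber grip bar, 28 mm in diameter (34 mm end collars), 168 mm long along y; origin at its middle, axis 90 mm above the table. The fingers must not press on it
- lever_a (a joint): lever angle about its vertical hinge: 0 = out (rest), grows as pressed in; sprung back to 0. One throttle stops at 0.285 (tip about 22 mm short of the bar), the other at 0.48 (tip on the bar); which is which is found by pressing. At the press spot: 2 N to start, 4 N at 0.285, 5 N at 0.48; rigid beyond the stop, so a push of about 9 N proves it is reached
- press_a (a point): the spot to press: on the lever's outer face (robot's side), 100 mm from the hinge, half way up the blade, 90 mm above the table. Moves with the lever; x points inward, square to the blade (pressing direction), y along the blade to the hinge
- hinge_a (a point): the lever's vertical hinge axis (its left end), 90 mm above the table; turns with the lever. The blade is 12 mm thick, 18 mm tall (81 to 99 mm above the table), reaches 129 mm from the hinge and at rest slants 0.32 rad away from the bar. Press its outer face (robot's side) only: no finger may press on its bar side
- throttle_b: one of two look-alike hand throttles bolted to the table: grey plate 110 (x) x 210 (y) x 12 mm, 102 mm posts at y = +-92, x = 25 mm, a grip bar between them and, on the robot's side of it, an aluminium lever like a brake lever; 110 mm high in all. Origin: centre of the plate's underside; x points away from the robot, y left. Turned up to 0.3 rad. Left-hand one: world y > 0; may be a or b
- bar_b (a point): its fixed black rubber grip bar, 28 mm in diameter (34 mm end collars), 168 mm long along y; origin at its middle, axis 90 mm above the table. The fingers must not press on it
- lever_b (a joint): lever angle about its vertical hinge: 0 = out (rest), grows as pressed in; sprung back to 0. One throttle stops at 0.285 (tip about 22 mm short of the bar), the other at 0.48 (tip on the bar); which is which is found by pressing. At the press spot: 2 N to start, 4 N at 0.285, 5 N at 0.48; rigid beyond the stop, so a push of about 9 N proves it is reached
- press_b (a point): the spot to press: on the lever's outer face (robot's side), 100 mm from the hinge, half way up the blade, 90 mm above the table. Moves with the lever; x points inward, square to the blade (pressing direction), y along the blade to the hinge
- hinge_b (a point): the lever's vertical hinge axis (its left end), 90 mm above the table; turns with the lever. The blade is 12 mm thick, 18 mm tall (81 to 99 mm above the table), reaches 129 mm from the hinge and at rest slants 0.32 rad away from the bar. Press its outer face (robot's side) only: no finger may press on its bar side
- model_car: white model race car, 125 x 60 x 36 mm, lying loose behind the throttles; a bystander, to be left alone; origin at the centre of its underside
- axle: pair of small black wheels on a steel axle, 25 mm high, 60 mm wide, loose in front; a bystander, to be left alone; origin at the centre of its underside
- tyre_jar: small clear jar with white cap, 42 mm across, 50 mm high, loose between the two throttles; a bystander, to be left alone; origin at the centre of its underside
- screwdriver: black-handled screwdriver, 140 mm long, loose in front; a bystander, to be left alone; origin at the middle
- tape_roll: cardboard-brown tape roll, 72 mm across, 19 mm high, loose on the right; a bystander, to be left alone; origin at the centre of its underside
- wood_block: wooden block 100 x 60 x 22 mm, loose behind the throttles; a bystander, to be left alone; origin at the centre of its underside
- drink: green bottle, 60 mm across, 170 mm high, standing loose on the left; a bystander, to be left alone; origin at the centre of its underside

How it is judged:
By the outcome, as a careful person would: the job done as asked, in the order asked, and still so for the second after the job is handed in, while the arm keeps its last pose, push and grip.
It also fails if it takes over 70 s, if anything falls off the work surface, if the arm or the gripper's body presses on something with over 40 N, if the wrist force passes 120 N, or if a joint passes its speed limit or range.

## Working session

There is one attempt and no reset: what is moved stays moved. The work goes in short steps, Python scripts to look and compute and a shell command to move; the robot and the scene stay as the last step left them, time stands still between calls to the robot, and variables do not carry over. Pictures are saved under pics/ and viewed, and the job is handed in when it is done.

```bash
mkdir -p pics; ls; python3 - <<'E'
from plant import monitor, eyes, robot
import cv2
s=monitor.get_state()
print(s)
for n in ["scene","side","wrist"]:
    im=eyes.get_image(n); cv2.imwrite(f"pics/{n}0.png",im[:,:,::-1])
    c=eyes.calibration(n); print(n,c)
E
```

```text
pics
{'time': 0.0, 'q': array([-1.54635873e+00,  3.13420210e-01,  1.49846553e+00, -2.40822537e-05,
        1.33101140e+00, -2.23403333e-01]), 'joint_velocities': array([ 1.85397598e-05, -7.79121139e-04, -3.49578157e-04, -6.94659485e-04,
       -1.58348240e-03, -1.82585697e-04]), 'tau': array([-1.18256580e-04, -4.02206254e+01, -2.52267855e+01,  6.94313133e-02,
        3.52320238e-02, -7.70957809e-05]), 'tool_pos': array([ 128.76325797, -508.70758398,  249.16560313]), 'eef_rot': array([ 9.92331114e-01,  1.23606367e-01,  5.31428183e-05, -6.50176776e-04]), 'force': array([ 0.07562082, -0.41644877, -0.02482111]), 'ft_torque': array([ 0.03607695, -0.03534919, -0.00484371]), 'finger_gap': 88.24376150692378}
scene {'vertical_fov': 43.2624749006647, 'cx': 251.70954241675898, 'cy': 197.44649318992305, 'T': array([[ 8.74792451e-01,  3.83316677e-01, -2.96321604e-01,
         9.26865968e+02],
       [ 4.84471594e-01, -6.85698373e-01,  5.43235691e-01,
        -7.08142057e+02],
       [ 5.04405763e-03, -6.18777881e-01, -7.85549802e-01,
         1.09549850e+03],
       [ 0.00000000e+00,  0.00000000e
[... 230 characters left out ...]
],
       [-1.66778984e-01,  5.33094861e-01, -8.29454423e-01,
         9.32151845e+02],
       [ 5.75048313e-03, -8.40696319e-01, -5.41476343e-01,
         7.00813537e+02],
       [ 0.00000000e+00,  0.00000000e+00,  0.00000000e+00,
         1.00000000e+00]])}
wrist {'vertical_fov': 64.16806611680484, 'cx': 251.74950758738117, 'cy': 192.75833303701444, 'T': array([[ 2.43782314e-01, -9.35156380e-01, -2.57007255e-01,
         1.94780064e+02],
       [-9.69828594e-01, -2.35513680e-01, -6.29746350e-02,
        -4.91311787e+02],
       [-1.63759266e-03,  2.64605087e-01, -9.64355467e-01,
         3.84182943e+02],
       [ 0.00000000e+00,  0.00000000e+00,  0.00000000e+00,
         1.00000000e+00]])}
```

View pics/scene0.png

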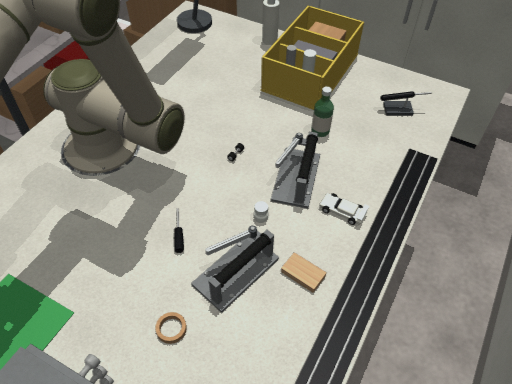

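View pics/side0.png

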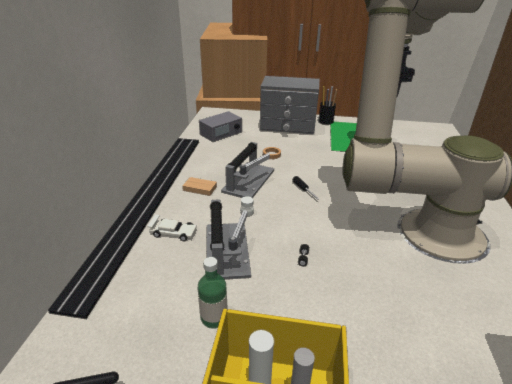

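View pics/wrist0.png

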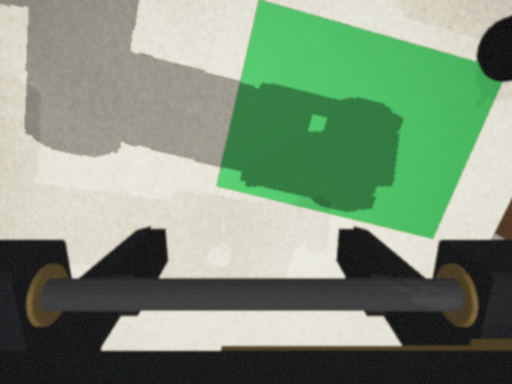

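```bash
cat > h.py <<'E'
import numpy as np, cv2
from plant import monitor, eyes, robot
def K(c):
    f=192/np.tan(np.radians(c['vertical_fov']/2)); return f
def ray(c,u,v):
    f=K(c); d=np.array([(u-c['cx'])/f,(v-c['cy'])/f,1.]); T=np.array(c['T'])
    return T[:3,3],T[:3,:3]@d
def onz(c,u,v,z):
    o,d=ray(c,u,v); return o+d*(z-o[2])/d[2]
def proj(c,p):
    T=np.array(c['T']); q=T[:3,:3].T@(np.array(p,float)-T[:3,3]); f=K(c)
    return np.array([c['cx']+f*q[0]/q[2],c['cy']+f*q[1]/q[2]])
def crop(im,x0,y0,x1,y1,s,name):
    o=cv2.resize(im[y0:y1,x0:x1],None,fx=s,fy=s,interpolation=cv2.INTER_CUBIC)
    cv2.imwrite(name,o)
E
python3 - <<'E'
from h import *
a=cv2.imread('pics/scene0.png'); crop(a,180,120,340,310,3.1,'pics/s1.png')
b=cv2.imread('pics/side0.png'); crop(b,180,130,290,285,3.8,'pics/d1.png')
E
```

```text
(no output)
```

View pics/s1.png

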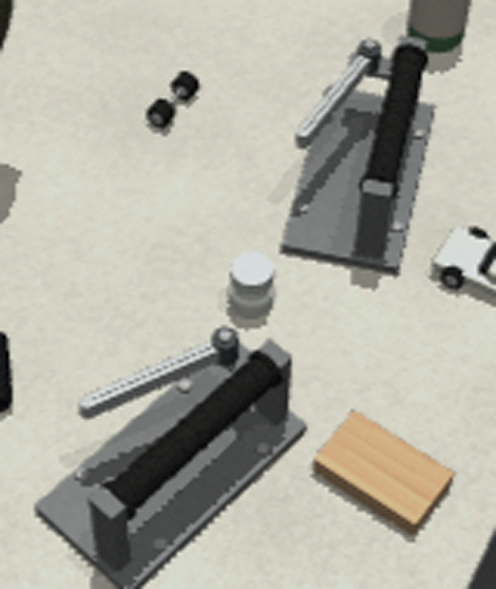

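View pics/d1.png

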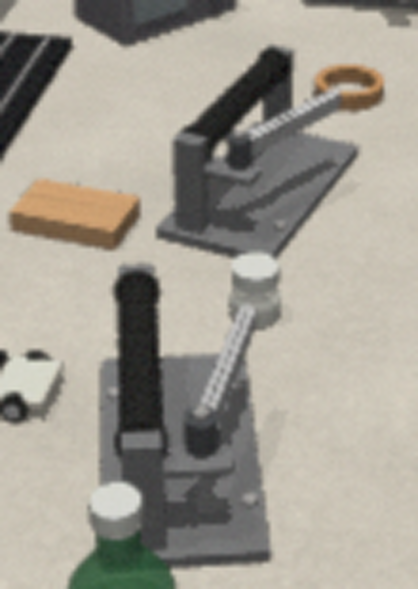

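```bash
python3 - <<'E'
from h import *
c=eyes.calibration('scene'); d=eyes.calibration('side')
S=lambda x,y,z: onz(c,180+x/3.1,120+y/3.1,z).round(0)
D=lambda x,y,z: onz(d,180+x/3.8,130+y/3.8,z).round(0)
print('L corners',S(285,245,12),S(397,266,12),S(433,105,12),'side',D(268,553,12),D(100,358,12),D(240,352,12))
print('L tip',S(302,135,99),'hinge top',S(368,45,108), 'bar top ends',S(410,42,110),S(378,183,110))
print('side L tip',D(250,308,99),'hinge',D(202,412,108))
print('R corners',S(38,505,12),S(130,580,12),S(305,425,12),'side',D(160,230,12),D(268,250,12),D(356,150,12))
print('R tip',S(85,402,99),'hinge',S(224,333,108),'side',D(340,92,99),D(240,138,108))
for nm,p in dict(drink=(435-0,20),jar=(252,268)).items(): print(nm,S(*p,0),S(*p,50))
print('axle',S(160,112,12),S(185,85,12)); print('scrd', onz(c,178,210,5),onz(c,179,250,10)); print('tape',onz(c,171,327,10))
print('drink cap side',D(115,495,170), 'jar cap',D(255,268,50))
E
```

```text
L corners [571.  64.  12.] [671.  92.  12.] [618. 292.  12.] side [512. 270.  12.] [671.  92.  12.] [567.  67.  12.]
L tip [555. 120.  99.] hinge top [561. 244. 108.] bar top ends [594. 265. 110.] [642.  94. 110.]
side L tip [549. 126.  99.] hinge [558. 251. 108.]
R corners [ 520. -269.   12.] [ 619. -289.   12.] [674. -98.  12.] side [666. -89.  12.] [569. -75.  12.] [ 514. -257.   12.]
R tip [ 535. -212.   99.] hinge [ 601. -107.  108.] side [ 526. -206.   99.] [596. -94. 108.]
drink [566. 416.   0.] [583. 365.  50.]
jar [553.  34.   0.] [570.   0.  50.]
axle [387. 152.  12.] [390. 196.  12.]
scrd [356.63491888 -94.23065593   5.        ] [ 435.81721477 -204.41964412   10.        ]
tape [ 539.65247925 -390.01154474   10.        ]
drink cap side [573. 395. 170.] jar cap [566.   7.  50.]
```

```bash
python3 -m jog '{"travel":[[0,0,0],[0,0,0],[0,0,0],[0,0,0],[0,0,0],[0,0,0],[0,0,0],[0,0,0],[0,0,0],[0,0,0],[0,0,0],[0,0,0],[0,0,0],[0,0,0],[0,0,0],[0,0,0]],"delta_rot":[[0,0,-1],[0,0,-1],[0,0,-1],[0,0,-1],[0,0,-1],[0,0,-1],[0,0,-1],[0,0,-1],[0,0,-1],[0,0,-1],[0,0,-1],[0,0,-1],[0,0,-1],[0,0,-1],[0,0,0],[0,0,0]],"hand":[1,1,1,1,1,1,1,1,1,1,1,1,1,1,1,1]}' 10; cat >>h.py <<'E'
from scipy.spatial.transform import Rotation as R
def st():
    s=monitor.get_state(); M=R.from_quat(s['eef_rot']).as_matrix()
    print('t',round(s['time'],2),'p',s['tool_pos'].round(1),'F',s['force'].round(1),'gap',round(s['finger_gap'],1)); print('x',M[:,0].round(3),'y',M[:,1].round(3),'z',M[:,2].round(3),'q',s['q'].round(2)); return s,M
def go(target):
    s,M=st(); print('rows units',(M.T@(np.array(target)-s['tool_pos'])/40).round(2))
E
python3 -c "
from h import *
go([430,150,250])"
```

```text
time: 1.75
tool_pos: [128.7, -508.9, 249.6]
eef_rot: [0.656, 0.755, 0.0, -0.0]
force: [-0.8, -0.4, 0.2]
finger_gap: 0.6
t 1.75 p [ 128.7 -508.9  249.6] F [-0.8 -0.4  0.2] gap 0.6
x [-0.14  0.99  0.  ] y [0.99 0.14 0.  ] z [-0.  0. -1.] q [-1.55  0.31  1.5  -0.    1.33 -1.69]
rows units [ 1.526e+01  9.760e+00 -1.000e-02]
```

```bash
python3 -m jog '{"travel":[[0.85,0.54,0],[0.85,0.54,0],[0.85,0.54,0],[0.85,0.54,0],[0.85,0.54,0],[0.85,0.54,0],[0.85,0.54,0],[0.85,0.54,0],[0.85,0.54,0],[0.85,0.54,0],[0.85,0.54,0],[0.85,0.54,0],[0.85,0.54,0],[0.85,0.54,0],[0.85,0.54,0],[0.85,0.54,0],[0.85,0.54,0],[0.85,0.54,0],[0,0,0],[0,0,0]],"delta_rot":[[0,0,0],[0,0,0],[0,0,0],[0,0,0],[0,0,0],[0,0,0],[0,0,0],[0,0,0],[0,0,0],[0,0,0],[0,0,0],[0,0,0],[0,0,0],[0,0,0],[0,0,0],[0,0,0],[0,0,0],[0,0,0],[0,0,0],[0,0,0]],"hand":[1,1,1,1,1,1,1,1,1,1,1,1,1,1,1,1,1,1,1,1]}'; 
python3 - <<'E'
from h import *
go([480,140,150])
im=eyes.get_image('wrist'); cv2.imwrite('pics/w1.png',im[:,:,::-1])
np.save('w1T.npy',eyes.calibration('wrist')['T'])
E
```

```text
time: 3.75
tool_pos: [426.1, 152.5, 249.4]
eef_rot: [0.655, 0.756, -0.0, -0.0]
force: [-1.1, -0.2, 0.2]
finger_gap: 0.6
t 3.75 p [426.1 152.5 249.4] F [-1.1 -0.2  0.2] gap 0.6
x [-0.142  0.99  -0.   ] y [ 0.99   0.142 -0.001] z [-0.001 -0.    -1.   ] q [ 0.08  0.15  1.7  -0.    1.29 -0.06]
rows units [-0.5   1.29  2.48]
```

View pics/w1.png

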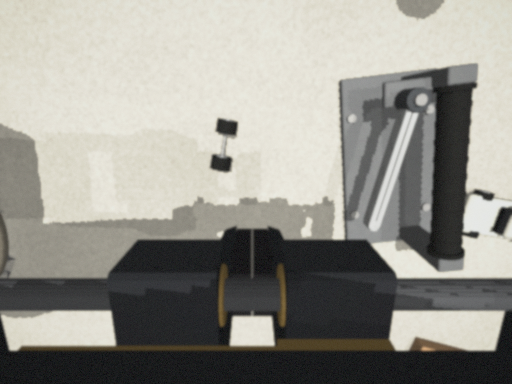

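```bash
python3 - <<'E'
from h import *
c=eyes.calibration('wrist')
im=cv2.imread('pics/w1.png'); crop(im,320,50,512,280,2.6,'pics/w1c.png')
P=lambda u,v,z: onz(c,u,v,z).round(1)
print('hinge',P(419,100,108),'tip',P(376,229,99),'tip outer',P(369,226,99),'mid upper', P(402,118,99))
print('bar ends', P(453,86,104),P(446,256,104),'plate',P(341,80,12),P(347,240,12))
E
```

```text
hinge [558.5 247.6 108. ] tip [555.6 122.9  99. ] tip outer [547.9 125.   99. ] mid upper [552.3 231.2  99. ]
bar ends [586.5 263.4 104. ] [630. 106. 104.] plate [513.2 265.9  12. ] [563.9  72.7  12. ]
```

View pics/w1c.png

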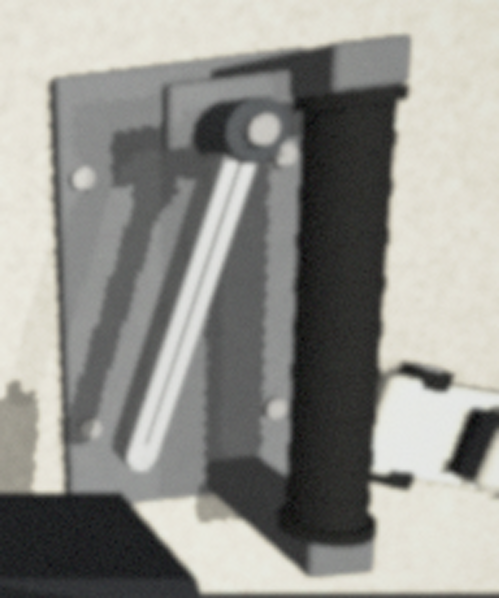

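```bash
python3 -m jog '{"travel":[[-0.3,0.8,0.3],[-0.2,0.8,0.5],[0,0,0.9],[0,0,0.9],[0,0,0.8],[0,0,0.8],[0,0,0],[0,0,0]],"delta_rot":[[0,0,0],[0,0,0],[0,0,0],[0,0,0],[0,0,0],[0,0,0],[0,0,0],[0,0,0]],"hand":[1,1,1,1,1,1,1,1]}'; 
python3 - <<'E'
from h import *
go([530,145.5,80])
for n in ['side','wrist']:
  im=eyes.get_image(n); cv2.imwrite(f'pics/{n}2.png',im[:,:,::-1])
E
```

```text
time: 4.6
tool_pos: [492.8, 140.7, 82.7]
eef_rot: [0.655, 0.755, 0.0, 0.0]
force: [-1.0, 0.7, 0.2]
finger_gap: 0.2
t 4.6 p [492.8 140.7  82.7] F [-1.   0.7  0.2] gap 0.2
x [-0.141  0.99  -0.   ] y [0.99  0.141 0.   ] z [ 0. -0. -1.] q [ 0.05  0.49  1.73 -0.    0.93 -0.09]
rows units [-0.01  0.94  0.07]
```

View pics/wrist2.png

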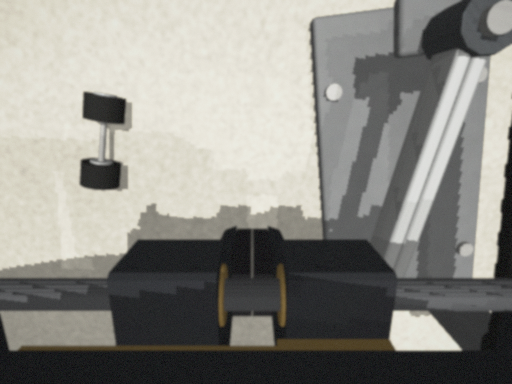

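View pics/side2.png

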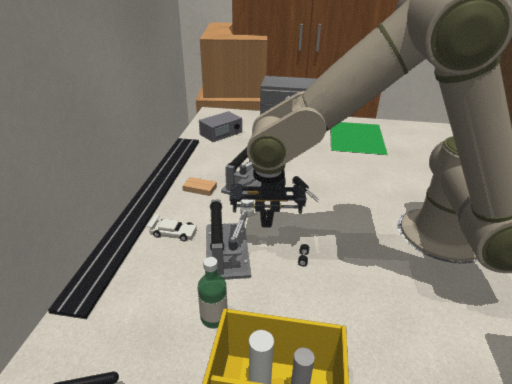

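```bash
python3 -m jog '{"travel":[[0,0.4,0],[0,0.35,0],[0,0.15,0],[0,0,0]],"delta_rot":[[0,0,0],[0,0,0],[0,0,0],[0,0,0]],"hand":[1,1,1,1]}'; python3 -m jog '{"travel":[[0,0.15,0],[0,0.1,0],[0,0,0]],"delta_rot":[[0,0,0],[0,0,0],[0,0,0]],"hand":[1,1,1]}';python3 -m jog '{"travel":[[0,0.1,0],[0,0,0]],"delta_rot":[[0,0,0],[0,0,0]],"hand":[1,1]}'
```

```text
time: 5.1
tool_pos: [528.8, 146.6, 82.7]
eef_rot: [0.655, 0.756, 0.001, 0.001]
force: [-0.3, 0.4, 0.4]
finger_gap: 0.7
time: 5.4
tool_pos: [538.1, 148.0, 81.8]
eef_rot: [0.655, 0.756, -0.0, -0.0]
force: [-3.3, -1.6, 1.4]
finger_gap: 0.5
time: 5.6
tool_pos: [542.1, 148.6, 81.6]
eef_rot: [0.655, 0.756, -0.0, -0.0]
force: [-2.9, -2.6, 0.5]
finger_gap: 0.5
```

```bash
python3 -m jog '{"travel":[[0,0.15,0],[0,0.15,0],[0,0,0]],"delta_rot":[[0,0,0],[0,0,0],[0,0,0]],"hand":[1,1,1]}'; python3 -m jog '{"travel":[[0,0.1,0],[0,0,0]],"delta_rot":[[0,0,0],[0,0,0]],"hand":[1,1]}';python3 -m jog '{"travel":[[0,0.08,0],[0,0,0]],"delta_rot":[[0,0,0],[0,0,0]],"hand":[1,1]}'
```

```text
time: 5.9
tool_pos: [554.4, 150.3, 81.5]
eef_rot: [0.655, 0.756, -0.0, 0.0]
force: [-4.3, -4.0, 0.9]
finger_gap: 0.4
time: 6.1
tool_pos: [557.9, 150.8, 81.6]
eef_rot: [0.655, 0.756, -0.0, -0.0]
force: [-2.9, -3.8, 0.5]
finger_gap: 0.3
time: 6.3
tool_pos: [560.9, 151.3, 81.6]
eef_rot: [0.655, 0.756, -0.0, -0.0]
force: [-2.9, -3.4, -0.2]
finger_gap: 0.7
```

```bash
python3 - <<'E'
from h import *
st()
for n in ['scene','wrist']:
  im=eyes.get_image(n); cv2.imwrite(f'pics/{n}3.png',im[:,:,::-1])
for i in range(4):
  eyes.get_image('scene'); print(monitor.get_state()['force'].round(1))
a=cv2.imread('pics/scene3.png'); crop(a,240,90,350,230,4,'pics/scene3c.png')
E
```

```text
t 6.3 p [560.9 151.3  81.6] F [-2.9 -3.4 -0.2] gap 0.7
x [-0.143  0.99  -0.   ] y [ 0.99   0.143 -0.   ] z [-0. -0. -1.] q [ 0.06  0.61  1.51 -0.    1.02 -0.08]
[-4.2 -4.1 -0.4]
[-4.3 -3.2  0.7]
[-3.6 -3.2 -0.6]
[-3.2 -3.9 -0.6]
```

View pics/wrist3.png

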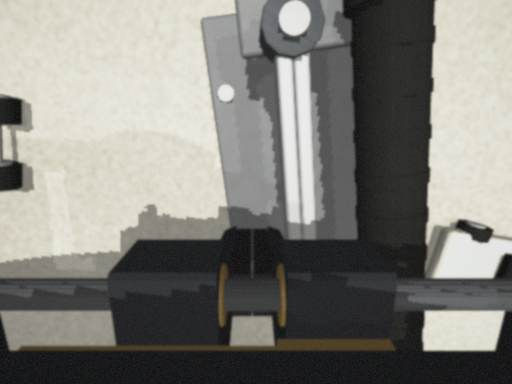

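View pics/scene3c.png

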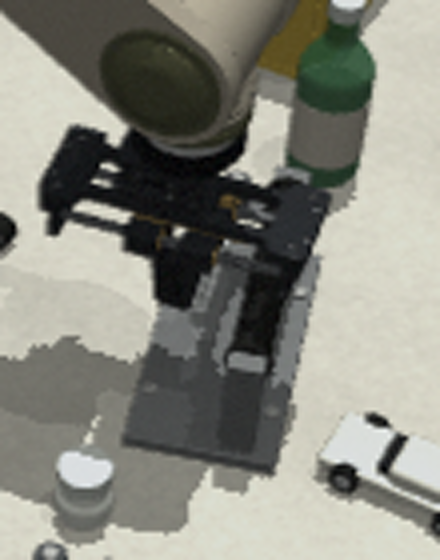

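```bash
for i in 1 2; do python3 -m jog '{"travel":[[0,0.07,0],[0,0,0]],"delta_rot":[[0,0,0],[0,0,0]],"hand":[1,1]}' | grep -E 'pos|force'; done
```

```text
tool_pos: [563.6, 151.8, 81.6]
force: [-4.0, -3.6, -0.9]
tool_pos: [566.3, 152.3, 81.6]
force: [-3.9, -2.0, 0.4]
```

```bash
for i in 1 2 3; do python3 -m jog '{"travel":[[0,0.06,0],[0,0,0]],"delta_rot":[[0,0,0],[0,0,0]],"hand":[1,1]}' | grep -E 'pos|force'; done
```

```text
tool_pos: [568.6, 152.8, 81.6]
force: [-5.1, -1.4, 0.0]
tool_pos: [570.9, 153.3, 81.5]
force: [-5.4, -0.7, -0.3]
tool_pos: [573.1, 153.9, 81.5]
force: [-5.9, 1.6, -0.8]
```

```bash
for i in 1 2 3; do python3 -m jog '{"travel":[[0,0.05,0],[0,0,0]],"delta_rot":[[0,0,0],[0,0,0]],"hand":[1,1]}' | grep -E 'pos|force'; done; python3 - <<'E'
from h import *
for n in ['side','wrist']:
  im=eyes.get_image(n); cv2.imwrite(f'pics/{n}4.png',im[:,:,::-1])
E
```

```text
tool_pos: [575.0, 154.3, 81.6]
force: [-5.5, 0.6, 0.0]
tool_pos: [576.8, 154.5, 81.5]
force: [-7.1, 1.5, 0.6]
tool_pos: [577.4, 154.8, 81.4]
force: [-15.9, -0.4, 4.9]
```

View pics/wrist4.png

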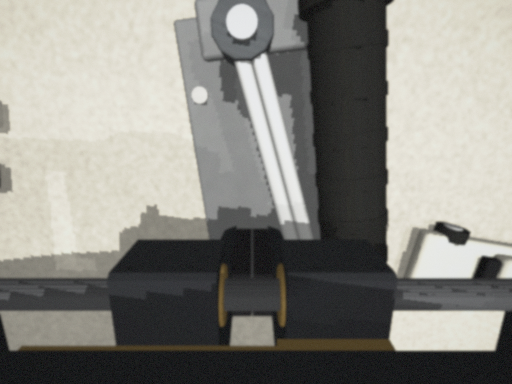

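```bash
python3 -m jog '{"travel":[[0,-0.3,0],[0,-0.6,0],[0,-0.8,0],[0,-0.6,0],[0,0,0]],"delta_rot":[[0,0,0],[0,0,0],[0,0,0],[0,0,0],[0,0,0]],"hand":[1,1,1,1,1]}'; python3 - <<'E'
from h import *
go([480,140,200])
for n in ['wrist']:
  im=eyes.get_image(n); cv2.imwrite(f'pics/{n}5.png',im[:,:,::-1])
E
```

```text
time: 8.8
tool_pos: [487.1, 141.2, 82.2]
eef_rot: [0.655, 0.756, 0.0, 0.0]
force: [-0.6, 0.8, 0.5]
finger_gap: 0.8
t 8.8 p [487.1 141.2  82.2] F [-0.6  0.8  0.5] gap 0.8
x [-0.143  0.99   0.   ] y [0.99  0.143 0.001] z [ 0.001  0.    -1.   ] q [ 0.05  0.48  1.75  0.    0.92 -0.09]
rows units [-0.   -0.18 -2.95]
```

View pics/wrist5.png

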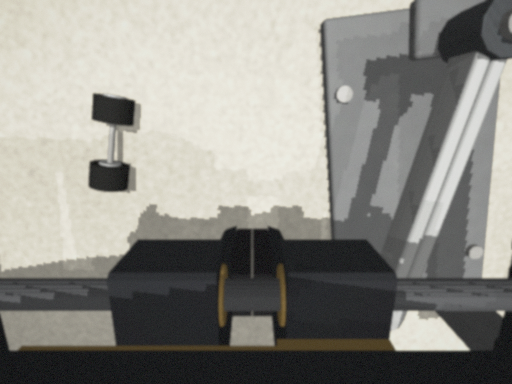

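```bash
python3 -m jog '{"travel":[[0,-0.3,-0.8],[0,0,-0.9],[0,0,-0.9],[0,0,-0.9],[-0.4,0,-0.5],[-0.95,-0.3,0],[-0.95,-0.3,0],[-0.95,-0.3,0],[-0.95,-0.3,0],[-0.95,-0.3,0],[-0.95,-0.4,0],[-0.95,-0.4,0],[-0.9,-0.4,0],[0,0,0],[0,0,0],[0,0,0],[0,0,0],[0,0,0],[0,0,0],[0,0,0]],"delta_rot":[[0,0,0],[0,0,0],[0,0,0],[0,0,0],[0,0,0],[0,0,0],[0,0,0],[0,0,0],[0,0,0],[0,0,0],[0,0,0],[0,0,0],[0,0,0],[0,0,1],[0,0,1],[0,0,1],[0,0,1],[0,0,1],[0,0,0],[0,0,0]],"hand":[1,1,1,1,1,1,1,1,1,1,1,1,1,1,1,1,1,1,1,1]}'; python3 - <<'E'
from h import *
st()
im=eyes.get_image('wrist'); cv2.imwrite('pics/w6.png',im[:,:,::-1])
E
```

```text
time: 10.85
tool_pos: [415.7, -191.3, 242.1]
eef_rot: [0.827, 0.562, 0.0, 0.001]
force: [-0.2, 0.5, 0.4]
finger_gap: 0.7
t 10.85 p [ 415.7 -191.3  242.1] F [-0.2  0.5  0.4] gap 0.7
x [ 0.369  0.929 -0.   ] y [ 0.929 -0.369  0.001] z [ 0.001 -0.001 -1.   ] q [-0.69  0.17  1.7   0.    1.27 -0.31]
```

View pics/w6.png

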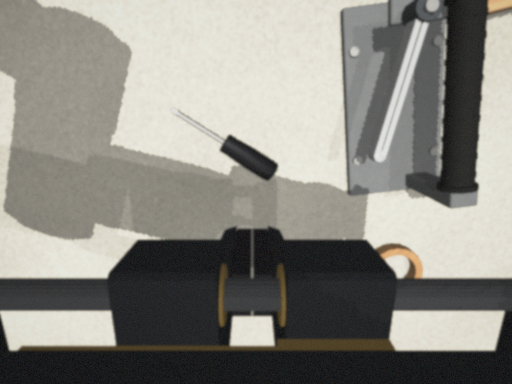

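```bash
python3 - <<'E'
from h import *
c=eyes.calibration('wrist')
P=lambda u,v,z: onz(c,u,v,z)
h=P(429,9,108);t=P(380,160,99);print(h.round(1),t.round(1),'outer tip',P(374,157,99).round(1))
b=[P(467,3,104),P(459,188,104)];print('bar',b[0].round(1),b[1].round(1))
u=(t-h)[:2];print(np.linalg.norm(u)); th=np.arctan2(u[0],-u[1]);print('theta',th)
th=np.radians(0)+th
n=np.array([np.cos(th),np.sin(th)]);u/=np.linalg.norm(u)
p=h[:2]+100*u-6*n; print('press',p)
s,M=st(); tc=p-17.5*M[:2,1]; print('contact tcp',tc)
go([*(tc-38*M[:2,1]),82])
E
```

```text
[ 597.5 -108.6  108. ] [ 533.1 -212.5   99. ] outer tip [ 528.7 -207.8   99. ]
bar [ 628.7 -115.3  104. ] [ 592.  -263.1  104. ]
122.26145811759665
theta -0.5550036707758987
press [ 539.69067075 -190.41285794]
t 10.9 p [ 415.6 -191.2  242. ] F [-0.5  0.1 -0.7] gap 0.1
x [ 0.369  0.929 -0.   ] y [ 0.929 -0.369  0.001] z [ 0.001 -0.001 -1.   ] q [-0.69  0.17  1.7   0.    1.27 -0.31]
contact tcp [ 523.42614481 -183.95415263]
t 10.9 p [ 415.6 -191.2  242. ] F [-0.5  0.1 -0.7] gap 0.1
x [ 0.369  0.929 -0.   ] y [ 0.929 -0.369  0.001] z [ 0.001 -0.001 -1.   ] q [-0.69  0.17  1.7   0.    1.27 -0.31]
rows units [1.16 1.48 4.  ]
```

```bash
python3 -m jog '{"travel":[[0.6,0.7,0.2],[0.56,0.78,0.4],[0,0,0.9],[0,0,0.9],[0,0,0.8],[0,0,0.8],[0,0,0]],"delta_rot":[[0,0,0],[0,0,0],[0,0,0],[0,0,0],[0,0,0],[0,0,0],[0,0,0]],"hand":[1,1,1,1,1,1,1]}'; python3 -m jog '{"travel":[[0,0.4,0],[0,0.35,0],[0,0.15,0],[0,0,0]],"delta_rot":[[0,0,0],[0,0,0],[0,0,0],[0,0,0]],"hand":[1,1,1,1]}'; python3 - <<'E'
from h import *
st()
im=eyes.get_image('wrist'); cv2.imwrite('pics/w7.png',im[:,:,::-1])
E
```

```text
time: 11.6
tool_pos: [485.9, -168.9, 78.6]
eef_rot: [0.828, 0.561, -0.001, -0.003]
force: [-1.1, 0.2, 1.0]
finger_gap: 0.8
time: 12.0
tool_pos: [521.5, -183.6, 82.8]
eef_rot: [0.828, 0.561, 0.0, 0.001]
force: [-0.7, 0.2, -0.0]
finger_gap: 0.4
t 12.0 p [ 521.5 -183.6   82.8] F [-0.7  0.2 -0. ] gap 0.4
x [ 0.371  0.929 -0.   ] y [ 0.929 -0.371  0.002] z [ 0.002 -0.001 -1.   ] q [-0.55  0.56  1.61  0.    0.98 -0.17]
```

View pics/w7.png

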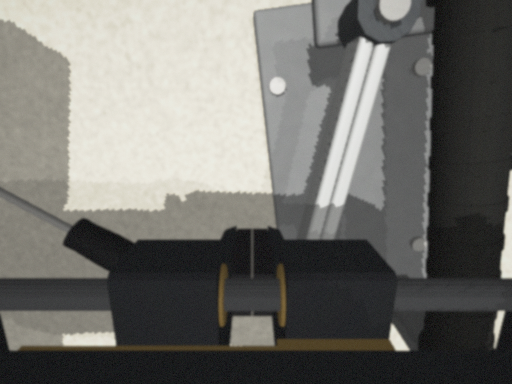

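Lever at rest, close ahead of the finger (blade bottom hidden near (312,238)). Pressing.

```bash
for i in 1 2 3; do python3 -m jog '{"travel":[[0,0.15,0],[0,0,0]],"delta_rot":[[0,0,0],[0,0,0]],"hand":[1,1]}' | grep -E 'pos|force'; done;  for i in 1 2; do python3 -m jog '{"travel":[[0,0.07,0],[0,0,0]],"delta_rot":[[0,0,0],[0,0,0]],"hand":[1,1]}' | grep -E 'pos|force'; done
```

```text
tool_pos: [526.4, -185.5, 82.0]
force: [-2.5, -0.0, 1.4]
tool_pos: [532.1, -187.8, 81.7]
force: [-3.3, -0.5, 0.5]
tool_pos: [537.8, -190.1, 81.6]
force: [-3.7, -1.6, -0.5]
tool_pos: [540.1, -191.0, 81.6]
force: [-3.2, -0.5, 0.0]
tool_pos: [542.8, -192.0, 81.6]
force: [-4.2, -0.8, -0.6]
```

```bash
for i in 1 2 3 4; do python3 -m jog '{"travel":[[0,0.05,0],[0,0,0]],"delta_rot":[[0,0,0],[0,0,0]],"hand":[1,1]}' | grep -E 'pos|force'; done
```

```text
tool_pos: [544.6, -192.8, 81.7]
force: [-3.5, -1.2, -1.1]
tool_pos: [546.4, -193.5, 81.7]
force: [-4.2, -0.0, -0.1]
tool_pos: [548.3, -194.2, 81.7]
force: [-4.6, -1.8, -0.3]
tool_pos: [550.1, -194.9, 81.7]
force: [-3.0, -0.7, -0.5]
```

```bash
for i in 1 2 ; do python3 -m jog '{"travel":[[0,0.04,0],[0,0,0]],"delta_rot":[[0,0,0],[0,0,0]],"hand":[1,1]}' | grep -E 'pos|force'; done
```

```text
tool_pos: [551.5, -195.5, 81.7]
force: [-6.0, -1.9, -0.5]
tool_pos: [552.0, -195.7, 81.5]
force: [-10.9, -0.5, 3.7]
```

```bash
python3 -m jog '{"travel":[[0,0.01,0],[0,0,0],[0,0,0],[0,0,0],[0,0,0]],"delta_rot":[[0,0,0],[0,0,0],[0,0,0],[0,0,0],[0,0,0]],"hand":[1,1,1,1,1]}' | grep -E 'pos|force'; python3 - <<'E'
from h import *
for n in ['wrist','scene','side']:
  im=eyes.get_image(n); cv2.imwrite(f'pics/{n}8.png',im[:,:,::-1])
for i in range(5): eyes.get_image('side'); print(monitor.get_state()['force'].round(1))
E
```

```text
tool_pos: [552.1, -195.8, 81.5]
force: [-12.8, 0.6, 2.6]
[-11.7   0.9   3.8]
[-13.5   0.    3.5]
[-13.8  -0.2   4. ]
[-13.3   0.    3. ]
[-12.8   0.8   3.4]
```

View pics/wrist8.png

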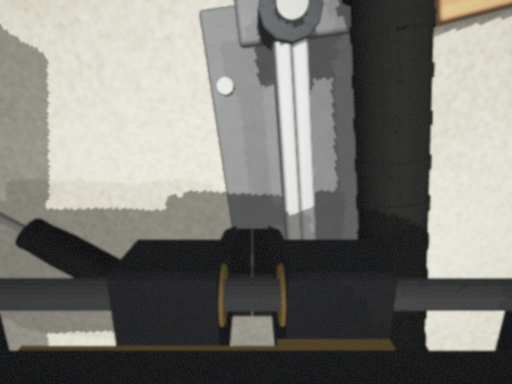

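View pics/scene8.png

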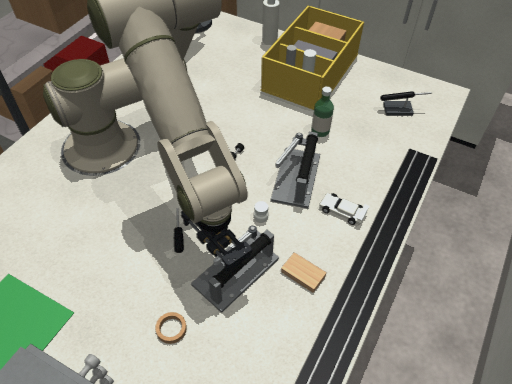

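View pics/side8.png

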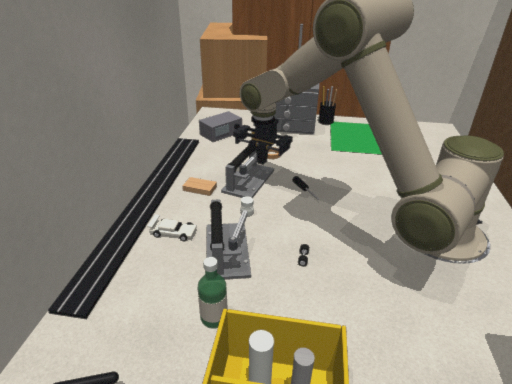

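The pictures show the right lever held in with a gap to its bar (blade at about (298,230), bar edge at about (357,230) in the wrist view). The left lever is back out (scene (290,150)) and the loose things are where they were. The push is steady at about 13 N, so I'm handing in.

```bash
python3 -c "
from plant import robot
print(robot.close_job())"
```

```text
the job is handed in; nothing more can be done
None
```

I checked both throttles and handed the job in while still holding the right lever against its stop. I pushed with the outer back of the closed fingers only, and it took about 14 s of the 70 s allowed.

- **Left lever:** I pushed it in until it went rigid, at about 46 mm of travel and 16 N. That matches the 0.48 stop, so it is the one that runs onto its bar. I then let it go, and it sprang back out; the wrist and later side and scene views show it out.
- **Right lever:** I pushed it in until it went rigid, at about 30 mm of travel. That matches the 0.285 stop, and the wrist view shows a clear gap to its bar. The last readings held steady at about 12–14 N.

The loose things looked unmoved in the last scene and side views. During the left press I saw an unexpected sideways force of up to about 4 N, probably friction along the blade. It faded before the stop. None of my checks failed.

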